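# Set the wood-burning station's heat by clicks

## Task

The readout of this wood-burning station is dead, so set its heat by feel: turn the round dial on its top anticlockwise until it is against its stop, then turn it clockwise exactly five clicks from there. Let go with the dial resting in that fifth click, and leave the pen stand, the wooden tiles and the coaster where they are.

Things in the scene. Friction and masses are not known exactly. Their poses are not given: they have to be found in the camera images.
- dial_axis (a point): Centre of the dial, 20 mm above the box's flat top. The dial: ribbed black plastic knob, upright cylinder 40 mm in diameter, 3 to 34 mm above the box's top, white line on its top face; fingers can grip it at any yaw. This point is fixed to the box and does not turn with the dial. z up, x from the box's front to its back, y to its left.
- dial_foot (a point): Where the dial's axis meets the box's top; axes as dial_axis. 13 rest positions, 0 to 12, one click = 24 deg (0.419 rad), clockwise from above counts up; starts between 2 and 4. Let go, it springs to the nearest. Leaving one takes about 0.3 N m, falling to nothing half-way, then it snaps on. Hard stops lie 0.03 rad beyond 0 and 12: no snap any more; forced, the knob slips in the fingers.
- station_top (a point): Centre of the flat top of the station, a dark grey box fixed to the table: 130 mm deep (x), 160 mm wide (y), top 80 mm above the table; axes as dial_axis. The dial's axis is 30 mm to its -y side. Nothing but the dial stands up from the top. A dead dark readout is on the front (-x) face.
- pointer (a joint): Tiny white pointer bar in the dark slot on the box's top, left of the dial, geared to it: 0 m at rest position 0 of the dial, 0.0003 m (0.3 mm) more per click clockwise, so 0.0015 at the fifth. It cannot be touched or pushed. Its step per click is smaller than the noise of a reading: count the clicks by feel.
- pen_stand: Bystander: loose black pen stand, 120 x 75 mm foot, with a burning pen resting aslant in it, about 125 mm high; beside the station on its right (-y). Origin at the centre of its underside.
- tile_stack: Bystander: loose pile of six square plywood tiles, 80 x 80 mm, 24 mm high, beside the station on its left (+y). Origin at the centre of its underside.
- coaster: Bystander: loose round wooden coaster, 96 mm in diameter, 5 mm thick, on the table in front of the station (-x). Origin at the centre of its underside.
Things that resemble listed ones, but are neither listed nor needed, are in the scene too. There is more than one size of the part that bears dial_axis; the job needs the largest.

How it is judged:
On the way:
1. the dial is turned anticlockwise to its stop (rest position 0) (value of joint pointer below 0.0001 m), for 0.1 s.
At the end, for the whole second after the job is handed in: The dial rests, still and let go, in the fifth click above its anticlockwise stop: the pointer reads 1.50 mm, give or take 0.12 mm (0.4 of a click) (value of joint pointer between 0.00138 and 0.00162 m and velocity of joint pointer between -0.0003 and 0.0003 m/s); the robot touches nothing.
It fails at once if the pen stand is moved more than 25 mm (distance of pen_stand from where it was at the start of the episode above 0.025 m).
It fails at once if the tile stack is moved more than 25 mm (distance of tile_stack from where it was at the start of the episode above 0.025 m).
It fails at once if the coaster is moved more than 25 mm (distance of coaster from where it was at the start of the episode above 0.025 m).
It also fails if it takes over 72 s, if anything falls off the work surface, if the arm or the gripper's body presses on something with over 40 N, if the wrist force passes 120 N, or if a joint passes its speed limit or range.

## Robot

A 7-joint arm with a two-finger parallel gripper is mounted at the origin on the work surface. World frame = base frame: x ahead of the robot, y to its left, z up, the work surface at z = 0. Lengths are in m, angles in rad, forces in N, time in s.
With the tool pointing down it reaches from about 0.425 to 0.925 m from the base axis. Payload 6.8 kg.
Tool frame: the origin (TCP) lies on the front face of the gripper's body, between the roots of the fingers; the fingertips stand 73 mm ahead of it and the grasp point (between the pads) lies 54 mm ahead of it; z points along the fingers, y is the direction in which the jaws open and shut (so a half turn about z gives the same grasp; the last joint's range is limited). The gripper opens to 85 mm and grips with 20 to 120 N. Pads are 22 mm wide; open, the fingers measure 114 mm over their backs; the gripper's body (76 mm by 85 mm) begins 54 mm behind the grasp point. The pads swing forward as they close: fully open they stand 13 mm farther back than shut.
Start: joints at [-1.281, 0.477, 0.022, 1.555, -0.011, 1.109, -0.083], TCP at [0.261, 0.622, 0.304] pointing down, gripper open.
Joint ranges: [-2.96, 2.96], [-0.34, 2.1], [-1.41, 1.46], [0.24, 2.44], [-1.37, 4.51], [0.17, 1.92], [-2.96, 2.96]. Speed limits (rad/s): [2.39, 2.39, 3.14, 3.14, 3.14, 3.14, 3.14].

## Interface

Orientations are given as a rotation vector (axis times angle).
In Python, from bench import * gives the robot as it stands.
- The arm moves only by the tool jog_arm, never from a script. Its argument "plan" is a list of rows, each a list of 2 entries, a list of its own where there are three numbers: the shift along the world's x, y, z in cm, then the turn about the world's z in rad. In form: [[[tx, ty, tz], twist], ...]. A call has 1 to 12 rows; each row shifts and turns the commanded pose from where the row before left it; what a row does not reach is not made up. A row lasts 1/10 s, in which the tool goes at most 50 mm and 8.59 degrees, less where a joint would pass 70% of its speed; a pose out of reach is approached as far as the arm can. A call is refused whole if a number of a shift passes 5 or a number of a turn 0.15, either way. A call with a gripper value outside its range is refused whole. "hand" is the finger opening in cm, from 0 to 8.54, set as the call begins (left out, the last holds). The fingers move at their own pace and stop on an object; "grip_force" is the grip in N (left out, the last holds). Time passes only in rows, so rows that do not move let the fingers close. It gives the time, the measured TCP pose, the force and the opening at its end, in the units of the state.
- get_obs(): the state, without advancing time (a new reading comes with each control period).
- grab_frame(name): name is "scene" or "side" or "wrist"; returns the picture (400x640x3 uint8, red, green, blue); there is no depth.
- get_calibration(name): a dict with "intrinsics" (3x3 intrinsics, pixels), "xyz" and "orientation" of the camera in the world. Camera axes: x right, y down, z forward; pixel columns grow to the right and rows downward; lengths in m; the calibration is good to about 2 mm. The wrist camera is an equidistant fisheye: a pixel r from the principal point sees the ray r / f radians off the axis. A picture is of the moment at which its call begins: read the wrist's pose just before it. get_calibration takes no time and is no camera call; for the wrist camera it gives the pose at the moment of the call.
- hand_in(): hands the job in, once; it reports no verdict.
The state is a dict: "clock": time; "joints": joint angles; "qvel": joint speeds; "tau": joint torques, N m; "tcp_pos": TCP position; "orientation": TCP orientation; "contact_force": force on the tool from outside, world axes, zero at the start; "moment": the same for the moment, N m; "grip_width": finger opening in m.
Only numpy, scipy, OpenCV 4.12 (cv2) and the standard library are available. Lean on these libraries where they do the work, as an engineer would, in place of code of your own. Each camera call takes 0.05 s, during which the arm holds its last target. There are 200 camera calls.

## Working session

There is one attempt and no reset: what is moved stays moved. The work goes in short steps, Python scripts to look and compute and a tool call to move; the robot and the scene stay as the last step left them, time stands still between calls to the robot, and variables do not carry over. Pictures are saved under pics/ and viewed, about 8 in all and at most 12, crops included, and the job is handed in when it is done.

Besides the shell and the picture viewer there is one more tool, called after "Request:" as a command line: name --argument value ..., lists and objects as JSON in quotes. jog_arm: Moves the arm, as the interface text tells. Its arguments: {"type":"object","properties":{"plan":{"type":"array","items":{"type":"array"}},"hand":{"type":"number"},"grip_force":{"type":"number"}},"required":["plan"]}

```bash
mkdir -p pics
python3 - <<'E'
from bench import *
import cv2,numpy as np
o=get_obs();print({k:np.round(v,3) for k,v in o.items()})
for n in("scene","side"):
    c=get_calibration(n);print(n,c)
    cv2.imwrite(f"pics/{n}0.png",grab_frame(n)[:,:,::-1])
E
```

```text
{'clock': np.float64(0.0), 'joints': array([-1.281,  0.478,  0.022,  1.556, -0.012,  1.109, -0.083]), 'qvel': array([ 0.001,  0.001,  0.   , -0.001, -0.   ,  0.001, -0.   ]), 'tau': array([-1.0000e-03, -5.9645e+01,  1.6080e+00, -2.8119e+01,  1.3000e-02,
        1.0000e-02,  0.0000e+00]), 'tcp_pos': array([0.261, 0.622, 0.303]), 'orientation': array([-6.210e-01, -3.079e+00,  3.000e-03]), 'contact_force': array([-0.202,  0.081,  0.323]), 'moment': array([ 0.034,  0.023, -0.044]), 'grip_width': np.float64(0.085)}
scene {'intrinsics': array([[431.24870063,   0.        , 318.3737892 ],
       [  0.        , 431.24870063, 199.29850307],
       [  0.        ,   0.        ,   1.        ]]), 'xyz': array([ 0.95176151, -0.6194838 ,  0.67665493]), 'orientation': array([-2.19069318, -0.57915395,  0.25716133])}
side {'intrinsics': array([[484.80660545,   0.        , 317.75135874],
       [  0.        , 484.80660545, 203.21639552],
       [  0.        ,   0.        ,   1.        ]]), 'xyz': array([0.48823907, 0.92176788, 0.88459884]), 'orientation': array([-0.13998913,  2.80311629, -1.26981664])}
```

View pics/scene0.png

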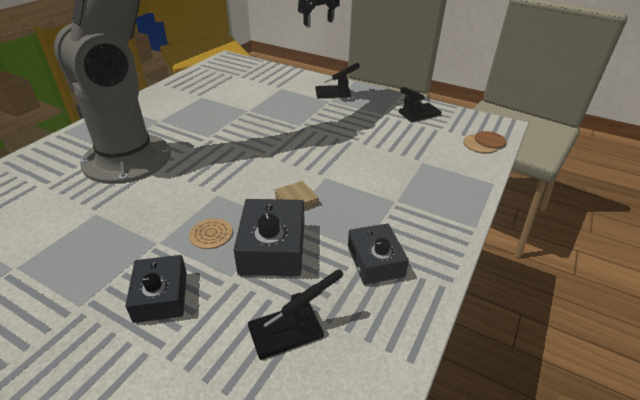

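View pics/side0.png

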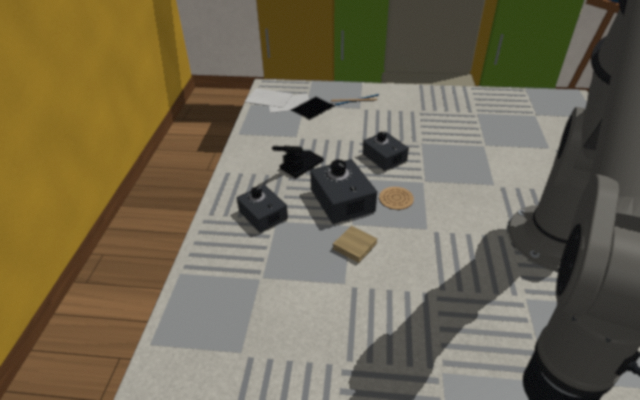

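The scene picture shows three stations, with dials at (269,225), (152,283) and (381,246). The middle one is the largest, and the coaster (211,233), tiles (297,195) and pen stand (290,325) lie around it. The side picture shows the same station with its dial at (339,168), and the smaller ones at (257,193) and (382,138). I'll check this choice in one close crop.

Run:
```python
import cv2,numpy as np
a=cv2.imread("pics/scene0.png")[185:285,220:320];b=cv2.imread("pics/side0.png")[150:230,300:380]
cv2.imwrite("pics/crop1.png",np.hstack([cv2.resize(a,(400,400),interpolation=2),cv2.resize(b,(400,400),interpolation=2)]))
```

```text
(no output)
```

View pics/crop1.png

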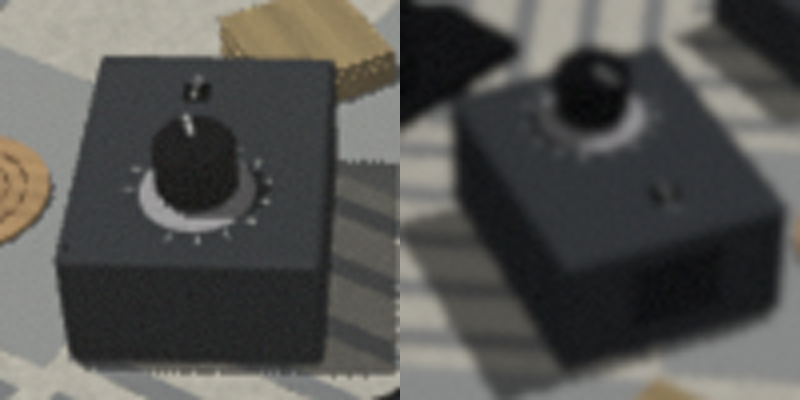

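The crop confirms it: the middle box is the big one. The dial's top centre is at scene crop (195,133), with the white line pointing towards the slot at (196,90), and the readout is on the side face towards the coaster. I'll fit the box pose from the top corners in both views.

```bash
cat > h.py <<'E'
import numpy as np
from scipy.spatial.transform import Rotation as R
from scipy.optimize import least_squares
def proj(c,P):
    q=(np.asarray(P)-c["xyz"])@R.from_rotvec(c["orientation"]).as_matrix()
    K=c["intrinsics"];return np.c_[q[:,0]/q[:,2]*K[0,0]+K[0,2],q[:,1]/q[:,2]*K[1,1]+K[1,2]]
E
python3 - <<'E'
from bench import *
from h import *
S=np.array([[103,58],[334,62],[328,268],[58,262],[195,133]])/4+[220,185]   #FL BL BR FR dialtop
D=np.array([[382,212],[170,272],[55,100],[255,48],[193,72]])/5+[300,150]
L=np.array([[-65,80,0],[65,80,0],[65,-80,0],[-65,-80,0],[0,-30,34]])/1e3
cs,cd=get_calibration("scene"),get_calibration("side")
def W(p):return R.from_euler("z",p[3]).apply(L)+p[:3]
for w in((1,1),(1,0),(0,1)):
    f=lambda p:np.r_[w[0]*(proj(cs,W(p))-S).ravel(),w[1]*(proj(cd,W(p))-D).ravel(),(p[2]-.08)*1000]
    r=min((least_squares(f,[.6,-.1,.08,y]) for y in(-2,-1,0,1,2,3)),key=lambda r:r.cost)
    p=r.x;print(w,p.round(4),r.cost.round(2),"dial",R.from_euler("z",p[3]).apply([0,-.03,.02])+p[:3]);print(r.fun.round(1))
o=get_obs();print(R.from_rotvec(o["orientation"]).as_matrix().round(3))
E
```

```text
(1, 1) [ 0.5499 -0.0879  0.0781  0.5069] 29.22 dial [ 0.56450063 -0.11410023  0.09807449]
[-1.7 -2.1 -0.5 -2.3 -1.6 -1.4 -1.9 -0.7 -0.8  1.3  0.6 -0.3 -3.   1.2
 -3.8  0.3 -0.9 -0.8 -2.1  0.  -1.9]
(1, 0) [ 0.5548 -0.0902  0.0798  0.5073] 5.86 dial [ 0.56941211 -0.11646177  0.09977387]
[-0.6 -1.4  0.9 -1.6 -0.  -0.3 -0.7  0.4  0.5  2.2 -0.  -0.  -0.  -0.
 -0.  -0.  -0.  -0.  -0.  -0.  -0.2]
(0, 1) [ 0.545  -0.0871  0.0797  0.4989] 7.33 dial [ 0.55938601 -0.11346027  0.0997223 ]
[-0.  -0.  -0.  -0.  -0.  -0.  -0.  -0.  -0.  -0.   2.4 -0.3 -1.4  1.
 -1.9 -0.1  1.1 -1.  -0.2 -0.2 -0.3]
[[-0.922  0.387 -0.001]
 [ 0.387  0.922 -0.002]
 [-0.    -0.002 -1.   ]]
```

Request:
jog_arm --plan '[[[1.7, -4.1, 0], -0.12], [[1.7, -4.1, 0], -0.12], [[1.7, -4.1, 0], -0.12], [[1.7, -4.1, 0], -0.12], [[1.7, -4.1, 0], -0.12], [[1.7, -4.1, 0], -0.12], [[1.7, -4.1, 0], -0.12], [[1.7, -4.1, 0], -0.12], [[1.7, -4.1, 0], -0.12]]'

```text
clock: 1.0
tcp_pos: [0.4147, 0.2514, 0.3038]
orientation: [-2.121, -2.317, 0.0]
contact_force: [0.6, 0.9, 0.4]
grip_width: 0.0849
```

Request:
jog_arm --plan '[[[1.7, -4.1, 0], -0.12], [[1.7, -4.1, 0], -0.12], [[1.7, -4.1, 0], -0.12], [[1.7, -4.1, 0], -0.12], [[1.7, -4.1, 0], -0.12], [[1.7, -4.1, 0], -0.12], [[1.7, -4.1, 0], -0.12], [[1.7, -4.1, 0], -0.12], [[1.7, -4.1, 0], -0.12], [[0, 0, 0], 0], [[0, 0, 0], 0]]'

```text
clock: 2.1
tcp_pos: [0.5672, -0.1167, 0.3034]
orientation: [3.009, 0.901, -0.002]
contact_force: [0.2, 0.5, 0.5]
grip_width: 0.0852
```

Run:
```python
from bench import *
import cv2,numpy as np
from h import *
o=get_obs();print({k:np.round(o[k],4) for k in("clock","joints","tcp_pos","orientation","moment")})
c=get_calibration("wrist");print(c)
a=grab_frame("wrist");cv2.imwrite("pics/w1.png",a[:,:,::-1])
```

```text
{'clock': np.float64(2.1), 'joints': array([-0.4624,  0.3848,  0.7253,  1.8267, -0.2918,  1.0407, -0.6124]), 'tcp_pos': array([ 0.5672, -0.1167,  0.3034]), 'orientation': array([ 3.0093e+00,  9.0120e-01, -2.0000e-03]), 'moment': array([ 0.0583, -0.0081,  0.0287])}
{'intrinsics': array([[309.70691629,   0.        , 317.63441883],
       [  0.        , 309.70691629, 198.73535677],
       [  0.        ,   0.        ,   1.        ]]), 'xyz': array([ 0.6288829 , -0.07648508,  0.37377471]), 'orientation': array([ 2.52877948, -1.36410548, -0.20418879])}
```

View pics/w1.png

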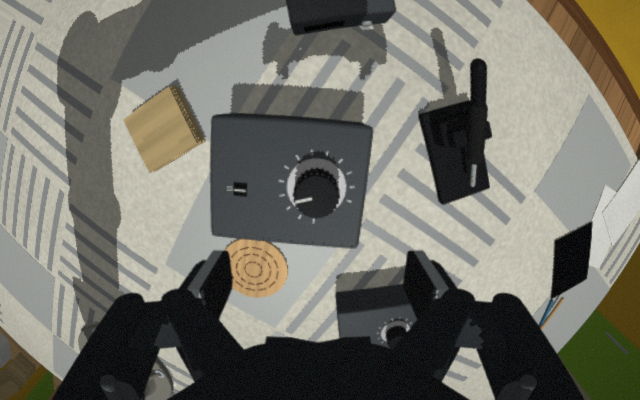

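The wrist picture shows the big box with its dial top at about (316,194) and the white line pointing at the slot (239,188). The coaster is at (255,268), the tiles at (163,128), the pen stand at (455,150), and a smaller station lies under the fingers. I'll fit the pose in this view and check it with an overlay.

```bash
cat >> h.py <<'E'
def fish(c,P):
    q=(np.asarray(P)-c["xyz"])@R.from_rotvec(c["orientation"]).as_matrix()
    K=c["intrinsics"];rho=np.hypot(q[:,0],q[:,1]);s=np.arctan2(rho,q[:,2])/rho*K[0,0]
    return q[:,:2]*s[:,None]+K[:2,2]
E
python3 - <<'E'
from bench import *
from h import *
import cv2
c=get_calibration("wrist");im=cv2.imread("pics/w1.png")
T=np.array([[212,236],[211,115],[372,125],[358,248],[316,194]])
L=np.array([[-65,80,0],[65,80,0],[65,-80,0],[-65,-80,0],[0,-30,34]])/1e3
W=lambda p,L=L:R.from_euler("z",p[2]).apply(L)+[p[0],p[1],.08]
r=least_squares(lambda p:(fish(c,W(p))-T).ravel(),[.55,-.088,.507]);p=r.x
print(p.round(4),r.fun.round(1),"dial",W(p,[[0,-.03,.02]]))
g=least_squares(lambda q:(fish(c,[[*q,.114]])-T[4:]).ravel(),p[:2]).x;print("from knob top only",g)
t=np.linspace(0,6.28,60);C=np.c_[np.cos(t),np.sin(t)]*.02
big=cv2.resize(im[100:260,200:400],(800,640),interpolation=2)
def draw(P,col):cv2.polylines(big,[((fish(c,P)-[200,100]+.5)*4).astype(int)],True,col,1)
draw(W(p)[:4],(0,255,0))
d=W(p,[[0,-.03,0]])[0]
for z,col in((.114,(0,0,255)),(.083,(255,0,0))):draw(np.c_[C+d[:2],0*t+z],col)
cv2.imwrite("pics/w1o.png",big[:600])
E
```

```text
[ 0.5496 -0.0895  0.5087] [-1.4  0.8 -2.  -1.1  1.9 -1.2  0.9  0.5  0.2  1.4] dial [[ 0.56422324 -0.11569596  0.1       ]]
from knob top only [ 0.5651969  -0.11485783]
```

View pics/w1o.png

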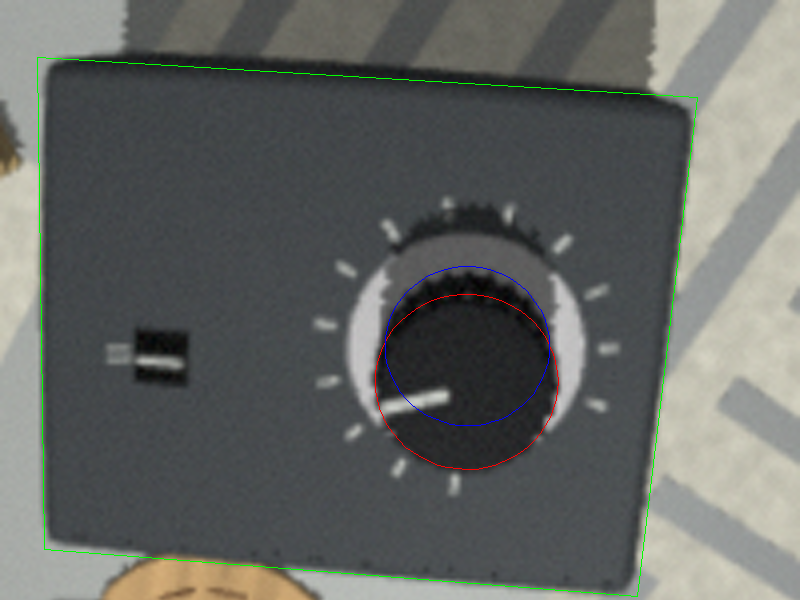

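The overlay fits: the red ring lies on the knob's top face, giving the dial centre at about (0.5645, -0.1155). The white line points at the fourth tick of thirteen, which suggests rest position 3. Next I descend.

Request:
jog_arm --plan '[[[-0.27, 0.12, -2], 0], [[0, 0, -2.5], 0], [[0, 0, -2.5], 0], [[0, 0, -2.5], 0], [[0, 0, -2], 0], [[0, 0, -1.5], 0], [[0, 0, -1], 0], [[0, 0, -0.5], 0], [[0, 0, 0], 0], [[0, 0, 0], 0]]' --hand 6.5 --grip_force 50

```text
clock: 3.15
tcp_pos: [0.5652, -0.1146, 0.1596]
orientation: [3.008, 0.904, 0.002]
contact_force: [-0.4, 0.8, -0.1]
grip_width: 0.065
```

Request:
jog_arm --plan '[[[0, 0, 0], 0], [[0, 0, 0], 0], [[0, 0, 0], 0], [[0, 0, 0], 0], [[0, 0, 0], 0], [[0, 0, 0], 0], [[0, 0, 0], 0], [[0, 0, 0], 0]]' --hand 2 --grip_force 50

```text
clock: 3.95
tcp_pos: [0.5659, -0.1155, 0.1602]
orientation: [3.007, 0.902, 0.004]
contact_force: [1.4, -2.5, 6.0]
grip_width: 0.0387
```

```bash
cat > s.py <<'E'
from bench import *
from h import *
o=get_obs();v=o["orientation"];v=v*np.sign(v[0]) 
x=R.from_rotvec(o["orientation"]).as_matrix()[:,1]
print({k:np.round(o[k],3).tolist() for k in("clock","tcp_pos","contact_force","moment","grip_width")},"yaw",round(np.arctan2(x[1],x[0]),3),"q7",round(o["joints"][6],2), "tau7",round(o["tau"][6],3))
E
python3 s.py
```

```text
{'clock': 3.95, 'tcp_pos': [0.566, -0.116, 0.16], 'contact_force': [1.386, -2.547, 6.022], 'moment': [-0.546, -0.077, 0.034], 'grip_width': 0.039} yaw -0.988 q7 -0.48 tau7 0.001
```

Request:
jog_arm --plan '[[[0, 0, 0], 0.1], [[0, 0, 0], 0.1], [[0, 0, 0], 0]]'

```text
clock: 4.25
tcp_pos: [0.5655, -0.1152, 0.1601]
orientation: [2.901, 1.203, 0.003]
contact_force: [-0.7, -1.3, 6.8]
grip_width: 0.0385
```

```bash
python3 s.py
```

```text
{'clock': 4.25, 'tcp_pos': [0.566, -0.115, 0.16], 'contact_force': [-0.736, -1.322, 6.805], 'moment': [-0.278, 0.047, -0.044], 'grip_width': 0.039} yaw -0.785 q7 -0.32 tau7 0.709
```

Request:
jog_arm --plan '[[[0, 0, 0], 0.1], [[0, 0, 0], 0.1], [[0, 0, 0], 0.1], [[0, 0, 0], 0.1], [[0, 0, 0], 0.1], [[0, 0, 0], 0.1], [[0, 0, 0], 0.1], [[0, 0, 0], 0.1], [[0, 0, 0], 0.05], [[0, 0, 0], 0]]'

```text
clock: 5.25
tcp_pos: [0.5637, -0.1145, 0.1601]
orientation: [-2.148, -2.29, 0.0]
contact_force: [-7.6, 2.0, 14.4]
grip_width: 0.0386
```

```bash
python3 s.py
```

```text
{'clock': 5.25, 'tcp_pos': [0.564, -0.114, 0.16], 'contact_force': [-7.61, 2.038, 14.365], 'moment': [0.247, 1.381, -0.032], 'grip_width': 0.039} yaw 0.064 q7 0.37 tau7 0.392
```

Request:
jog_arm --plan '[[[0, 0, 0], 0.1], [[0, 0, 0], 0.1], [[0, 0, 0], 0], [[0, 0, 0], 0]]'

```text
clock: 5.65
tcp_pos: [0.5632, -0.1145, 0.16]
orientation: [-1.91, -2.491, 0.001]
contact_force: [-8.5, 1.8, 16.7]
grip_width: 0.0385
```

```bash
python3 s.py
```

```text
{'clock': 5.65, 'tcp_pos': [0.563, -0.115, 0.16], 'contact_force': [-8.527, 1.793, 16.71], 'moment': [0.252, 1.681, 0.05], 'grip_width': 0.039} yaw 0.263 q7 0.53 tau7 0.011
```

Request:
jog_arm --plan '[[[0, 0, 0], 0.05], [[0, 0, 0], 0.05], [[0, 0, 0], 0]]'

```text
clock: 5.95
tcp_pos: [0.5628, -0.1141, 0.1597]
orientation: [-1.78, -2.583, 0.001]
contact_force: [-10.3, 1.9, 15.3]
grip_width: 0.0385
```

```bash
python3 s.py
```

```text
{'clock': 5.95, 'tcp_pos': [0.563, -0.114, 0.16], 'contact_force': [-10.314, 1.896, 15.294], 'moment': [0.538, 1.83, -0.021], 'grip_width': 0.039} yaw 0.364 q7 0.61 tau7 0.338
```

Request:
jog_arm --plan '[[[0, 0, 0], 0.05], [[0, 0, 0], 0.05], [[0, 0, 0], 0]]'

```text
clock: 6.25
tcp_pos: [0.5626, -0.1146, 0.1596]
orientation: [-1.65, -2.668, 0.002]
contact_force: [-9.3, 0.7, 13.4]
grip_width: 0.0387
```

```bash
python3 s.py
```

```text
{'clock': 6.25, 'tcp_pos': [0.563, -0.115, 0.16], 'contact_force': [-9.293, 0.705, 13.371], 'moment': [0.303, 1.911, -0.263], 'grip_width': 0.039} yaw 0.463 q7 0.7 tau7 0.576
```

Request:
jog_arm --plan '[[[0, 0, 0], 0.05], [[0, 0, 0], 0.05], [[0, 0, 0], 0]]'

```text
clock: 6.55
tcp_pos: [0.5614, -0.1133, 0.1594]
orientation: [-1.512, -2.744, 0.001]
contact_force: [-13.9, 4.9, 19.4]
grip_width: 0.0385
```

```bash
python3 s.py
```

```text
{'clock': 6.55, 'tcp_pos': [0.561, -0.113, 0.159], 'contact_force': [-13.91, 4.898, 19.362], 'moment': [0.898, 2.911, -0.148], 'grip_width': 0.038} yaw 0.564 q7 0.78 tau7 0.532
```

```bash
python3 - <<'E'
from bench import *
import cv2,numpy as np
w=grab_frame("wrist")[:,:,::-1];s=grab_frame("scene")[:,:,::-1]
cv2.imwrite("pics/w2full.png",w);cv2.imwrite("pics/s2full.png",s)
cv2.imwrite("pics/c2.png",np.hstack([cv2.resize(w[150:400,195:445],(400,400),interpolation=2),cv2.resize(s[185:285,220:320],(400,400),interpolation=2)]))
E
python3 s.py
```

```text
{'clock': 6.65, 'tcp_pos': [0.561, -0.113, 0.159], 'contact_force': [-13.582, 4.65, 18.778], 'moment': [0.932, 2.878, -0.214], 'grip_width': 0.039} yaw 0.563 q7 0.78 tau7 0.244
```

View pics/c2.png

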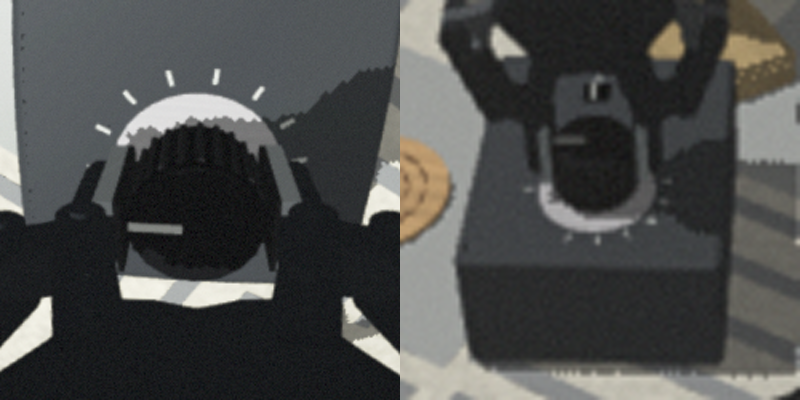

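```bash
cat >> h.py <<'E'
def ray(c,uv,f,z=.114):
    return least_squares(lambda q:(f(c,[[*q,z]])[0]-uv),[.5645,-.1155]).x
def ang(c,a,b,f):
    d=ray(c,np.array(b),f)-ray(c,np.array(a),f);return np.degrees(np.arctan2(d[1],d[0]))
E
python3 - <<'E'
from bench import *
from h import *
w=dict(get_calibration("wrist"));s=get_calibration("scene")
w1=dict(w,xyz=np.array([ 0.6288829 , -0.07648508,  0.37377471]),orientation=np.array([ 2.52877948, -1.36410548, -0.20418879]))
P=lambda x,y,k,o:(x/k+o[0],y/k+o[1])
print("w start",ang(w1,P(448,396,4,(200,100)),P(384,407,4,(200,100)),fish))
print("w now",ang(w,P(183,230,1.6,(195,150)),P(128,226,1.6,(195,150)),fish))
print("s start",ang(s,P(191,135,4,(220,185)),P(187,116,4,(220,185)),proj))
print("s now",ang(s,P(185,142,4,(220,185)),P(154,142,4,(220,185)),proj))
# ticks from w1 overlay
for x,y in((454,484),(398,468),(353,432),(328,381),(323,324),(345,268),(390,228)):
    d=ray(w1,np.array(P(x,y,4,(200,100))),fish,.08)-[.5645,-.1155];print(np.degrees(np.arctan2(d[1],d[0])).round(1))
E
```

```text
w start 133.49197298612813
w now -151.52255617433417
s start 132.2784534618097
s now -149.8810662206002
-148.9
-171.4
165.6
142.0
117.3
91.0
64.7
```

Both cameras put the white line at about -150°, on the first tick (-149°). It has turned about 76°, which is three clicks plus the 1.7° overrun, and the fingers then slipped about 15°, so the dial is on its stop. I'll let go to relieve the strain and re-centre before the clockwise turn.

Request:
jog_arm --plan '[[[0, 0, 0], 0], [[0, 0, 0], 0], [[0, 0, 0], 0], [[0, 0, 0], 0], [[0, 0, 0], 0]]' --hand 5.5

```text
clock: 7.15
tcp_pos: [0.5649, -0.1145, 0.1588]
orientation: [1.517, 2.751, -0.0]
contact_force: [-0.7, 1.0, 0.0]
grip_width: 0.055
```

```bash
python3 s.py
python3 - <<'E'
from bench import *
import cv2,numpy as np
from h import *
s=get_calibration("scene");im=grab_frame("scene")[:,:,::-1];c=get_calibration("wrist");w=grab_frame("wrist")[:,:,::-1]
cv2.imwrite("pics/w3full.png",w)
big=cv2.resize(w[150:400,195:445],(600,600),interpolation=2)
t=np.linspace(0,6.28,60)
for z,col in((.114,(0,0,255)),):
  cv2.polylines(big,[((fish(c,np.c_[.5645+.02*np.cos(t),-.1155+.02*np.sin(t),0*t+z])-[195,150]+.5)*2.4).astype(int)],True,col,1)
cv2.imwrite("pics/c3.png",big)
E
```

```text
{'clock': 7.15, 'tcp_pos': [0.565, -0.115, 0.159], 'contact_force': [-0.674, 0.962, 0.026], 'moment': [-0.004, 0.017, 0.002], 'grip_width': 0.055} yaw 0.563 q7 0.78 tau7 -0.0
```

View pics/c3.png

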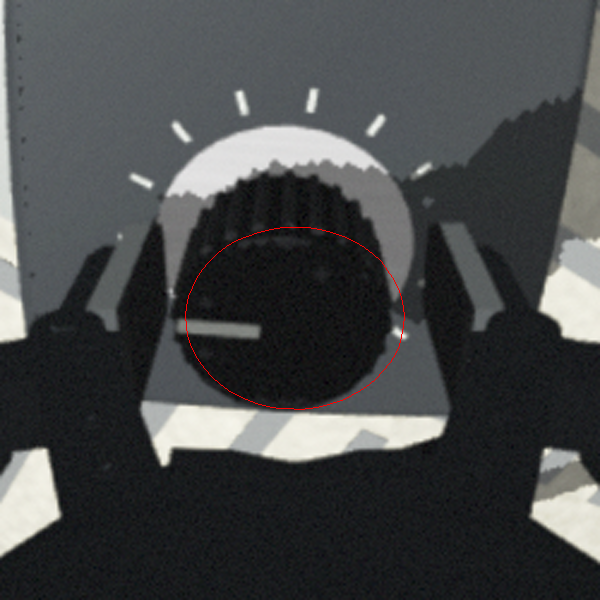

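The picture shows the knob's centre at about (284,318), around 2 mm left of the red ring. Together with how the grips centred themselves, that puts the dial at about (0.563, -0.117). I'll shift there, re-grip and start clockwise.

Request:
jog_arm --plan '[[[-0.2, -0.25, 0], 0], [[0, 0, 0], 0], [[0, 0, 0], 0]]'

```text
clock: 7.55
tcp_pos: [0.5627, -0.1172, 0.1589]
orientation: [1.517, 2.751, -0.0]
contact_force: [0.3, -0.3, 0.3]
grip_width: 0.0549
```

Request:
jog_arm --plan '[[[0, 0, 0], 0], [[0, 0, 0], 0], [[0, 0, 0], 0], [[0, 0, 0], 0], [[0, 0, 0], 0], [[0, 0, 0], 0], [[0, 0, 0], 0]]' --hand 2 --grip_force 70

```text
clock: 8.25
tcp_pos: [0.5632, -0.1168, 0.1594]
orientation: [1.516, 2.751, 0.001]
contact_force: [-1.3, 0.9, 5.9]
grip_width: 0.0384
```

```bash
python3 s.py
```

```text
{'clock': 8.25, 'tcp_pos': [0.563, -0.117, 0.159], 'contact_force': [-1.328, 0.869, 5.87], 'moment': [0.285, 0.1, -0.016], 'grip_width': 0.038} yaw 0.563 q7 0.78 tau7 0.004
```

Request:
jog_arm --plan '[[[0, 0, 0], -0.07], [[0, 0, 0], -0.07], [[0, 0, 0], -0.07], [[0, 0, 0], -0.07], [[0, 0, 0], -0.07], [[0, 0, 0], -0.07], [[0, 0, 0], 0], [[0, 0, 0], 0]]'

```text
clock: 9.05
tcp_pos: [0.5634, -0.1167, 0.1594]
orientation: [2.056, 2.374, 0.001]
contact_force: [0.3, 1.7, 5.8]
grip_width: 0.038
```

```bash
python3 s.py
```

```text
{'clock': 9.05, 'tcp_pos': [0.563, -0.117, 0.159], 'contact_force': [0.301, 1.659, 5.788], 'moment': [0.34, 0.054, 0.007], 'grip_width': 0.038} yaw 0.144 q7 0.44 tau7 -0.021
```

It is centred, and the first click left no residual moment. I'll feel the second click in two parts.

Request:
jog_arm --plan '[[[0, 0, 0], -0.05], [[0, 0, 0], -0.05], [[0, 0, 0], 0]]'

```text
clock: 9.35
tcp_pos: [0.5635, -0.1166, 0.1594]
orientation: [2.173, 2.268, 0.002]
contact_force: [-0.3, 2.2, 6.2]
grip_width: 0.0379
```

```bash
python3 s.py
```

```text
{'clock': 9.35, 'tcp_pos': [0.563, -0.117, 0.159], 'contact_force': [-0.336, 2.17, 6.23], 'moment': [0.342, -0.062, 0.133], 'grip_width': 0.038} yaw 0.043 q7 0.35 tau7 -0.51
```

Request:
jog_arm --plan '[[[0, 0, 0], -0.08], [[0, 0, 0], -0.08], [[0, 0, 0], 0]]'

```text
clock: 9.65
tcp_pos: [0.5635, -0.1167, 0.1594]
orientation: [2.348, 2.085, 0.002]
contact_force: [-0.2, 1.6, 3.6]
grip_width: 0.0381
```

```bash
python3 s.py
```

```text
{'clock': 9.65, 'tcp_pos': [0.564, -0.117, 0.159], 'contact_force': [-0.197, 1.57, 3.592], 'moment': [0.303, -0.088, -0.116], 'grip_width': 0.038} yaw -0.118 q7 0.22 tau7 -0.485
```

Request:
jog_arm --plan '[[[0, 0, 0], -0.08], [[0, 0, 0], -0.08], [[0, 0, 0], 0], [[0, 0, 0], 0]]'

```text
clock: 10.05
tcp_pos: [0.5636, -0.1167, 0.1594]
orientation: [2.505, 1.895, 0.002]
contact_force: [1.3, 1.4, 5.2]
grip_width: 0.0382
```

```bash
python3 s.py
```

```text
{'clock': 10.05, 'tcp_pos': [0.564, -0.117, 0.159], 'contact_force': [1.281, 1.419, 5.24], 'moment': [0.397, -0.189, -0.018], 'grip_width': 0.038} yaw -0.275 q7 0.09 tau7 -0.048
```

The feel is clear: +0.13 N·m going up, -0.12 after the snap, about 0 at rest. That is two clicks (yaw 0.563 to -0.275). Clicks 3 to 5 follow.

Request:
jog_arm --plan '[[[0, 0, 0], -0.05], [[0, 0, 0], -0.05], [[0, 0, 0], 0]]'

```text
clock: 10.35
tcp_pos: [0.5637, -0.1167, 0.1594]
orientation: [2.597, 1.766, 0.002]
contact_force: [1.2, 0.9, 4.3]
grip_width: 0.0381
```

```bash
python3 s.py
```

```text
{'clock': 10.35, 'tcp_pos': [0.564, -0.117, 0.159], 'contact_force': [1.25, 0.913, 4.271], 'moment': [0.304, -0.299, 0.169], 'grip_width': 0.038} yaw -0.376 q7 0.01 tau7 -0.501
```

Request:
jog_arm --plan '[[[0, 0, 0], -0.08], [[0, 0, 0], -0.08], [[0, 0, 0], -0.08], [[0, 0, 0], -0.08], [[0, 0, 0], 0], [[0, 0, 0], 0]]'

```text
clock: 10.95
tcp_pos: [0.5638, -0.1167, 0.1594]
orientation: [2.844, 1.332, 0.003]
contact_force: [2.0, 1.3, 4.6]
grip_width: 0.0383
```

```bash
python3 s.py
```

```text
{'clock': 10.95, 'tcp_pos': [0.564, -0.117, 0.159], 'contact_force': [1.997, 1.332, 4.61], 'moment': [0.407, -0.502, -0.042], 'grip_width': 0.038} yaw -0.695 q7 -0.25 tau7 -0.049
```

Request:
jog_arm --plan '[[[0, 0, 0], -0.05], [[0, 0, 0], -0.05], [[0, 0, 0], 0]]'

```text
clock: 11.25
tcp_pos: [0.5639, -0.1168, 0.1594]
orientation: [2.908, 1.186, 0.003]
contact_force: [2.4, 2.1, 5.7]
grip_width: 0.0383
```

```bash
python3 s.py
```

```text
{'clock': 11.25, 'tcp_pos': [0.564, -0.117, 0.159], 'contact_force': [2.416, 2.118, 5.703], 'moment': [0.458, -0.559, 0.12], 'grip_width': 0.038} yaw -0.796 q7 -0.33 tau7 -0.49
```

Request:
jog_arm --plan '[[[0, 0, 0], -0.08], [[0, 0, 0], -0.08], [[0, 0, 0], -0.08], [[0, 0, 0], -0.08], [[0, 0, 0], 0], [[0, 0, 0], 0]]'

```text
clock: 11.85
tcp_pos: [0.5639, -0.1169, 0.1594]
orientation: [3.06, 0.71, 0.004]
contact_force: [4.3, 1.2, 4.3]
grip_width: 0.0384
```

```bash
python3 s.py
```

```text
{'clock': 11.85, 'tcp_pos': [0.564, -0.117, 0.159], 'contact_force': [4.265, 1.212, 4.277], 'moment': [0.369, -0.88, -0.001], 'grip_width': 0.038} yaw -1.115 q7 -0.58 tau7 -0.049
```

Four clicks are done, each with the same feel (yaw -1.115). Now the fifth.

Request:
jog_arm --plan '[[[0, 0, 0], -0.05], [[0, 0, 0], -0.05], [[0, 0, 0], 0]]'

```text
clock: 12.15
tcp_pos: [0.5639, -0.117, 0.1594]
orientation: [3.091, 0.554, 0.004]
contact_force: [4.9, 1.2, 6.8]
grip_width: 0.038
```

```bash
python3 s.py
```

```text
{'clock': 12.15, 'tcp_pos': [0.564, -0.117, 0.159], 'contact_force': [4.895, 1.172, 6.778], 'moment': [0.359, -1.221, 0.148], 'grip_width': 0.038} yaw -1.216 q7 -0.66 tau7 -0.513
```

Request:
jog_arm --plan '[[[0, 0, 0], -0.08], [[0, 0, 0], -0.08], [[0, 0, 0], -0.08], [[0, 0, 0], -0.08], [[0, 0, 0], 0], [[0, 0, 0], 0]]'

```text
clock: 12.75
tcp_pos: [0.564, -0.1171, 0.1594]
orientation: [3.14, 0.056, 0.004]
contact_force: [4.9, 0.9, 4.0]
grip_width: 0.0384
```

```bash
python3 s.py
```

```text
{'clock': 12.75, 'tcp_pos': [0.564, -0.117, 0.159], 'contact_force': [4.936, 0.898, 4.013], 'moment': [0.362, -1.198, -0.013], 'grip_width': 0.038} yaw -1.535 q7 -0.92 tau7 -0.028
```

Turned 2.098 rad (five clicks), with the moment at about 0. Next I release, rise straight up and look.

Request:
jog_arm --plan '[[[0, 0, 0], 0], [[0, 0, 0], 0], [[0, 0, 0], 0], [[0, 0, 0], 0], [[0, 0, 0], 0], [[0, 0, 1], 0], [[0, 0, 2.5], 0], [[0, 0, 3], 0], [[0, 0, 4], 0], [[0, 0, 4], 0], [[0, 0, 0], 0], [[0, 0, 0], 0]]' --hand 6

```text
clock: 13.95
tcp_pos: [0.563, -0.117, 0.3052]
orientation: [-3.141, -0.053, -0.004]
contact_force: [0.5, 0.5, -0.5]
grip_width: 0.06
```

```bash
python3 s.py
python3 - <<'E'
from bench import *
import cv2,numpy as np
print(get_calibration("wrist"))
w=grab_frame("wrist")[:,:,::-1];s=grab_frame("scene")[:,:,::-1]
cv2.imwrite("pics/c4.png",np.hstack([cv2.resize(w[100:260,210:370+0],(400,400),interpolation=2),cv2.resize(s[185:285,220:320],(400,400),interpolation=2)]))
E
```

```text
{'clock': 13.95, 'tcp_pos': [0.563, -0.117, 0.305], 'contact_force': [0.54, 0.541, -0.541], 'moment': [0.074, -0.006, 0.018], 'grip_width': 0.06} yaw -1.537 q7 -1.06 tau7 -0.04
{'intrinsics': array([[309.70691629,   0.        , 317.63441883],
       [  0.        , 309.70691629, 198.73535677],
       [  0.        ,   0.        ,   1.        ]]), 'xyz': array([ 0.63662958, -0.11514236,  0.37584129]), 'orientation': array([ 2.09611448, -2.0270895 , -0.29945402])}
```

View pics/c4.png

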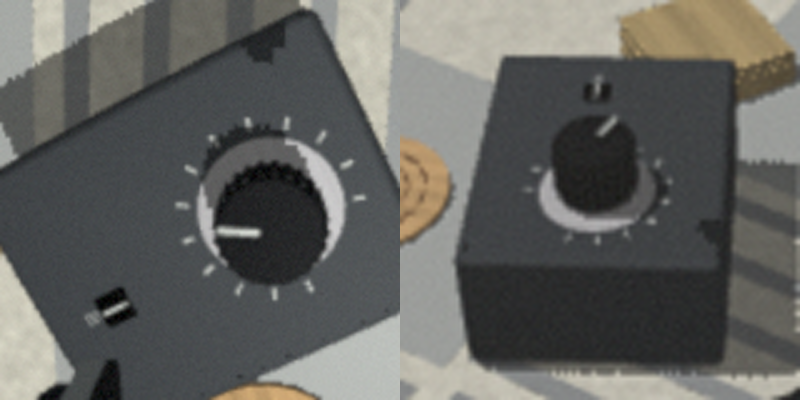

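Run:
```python
from bench import *
from h import *
w=get_calibration("wrist");s=get_calibration("scene")
P=lambda x,y,k,o:(x/k+o[0],y/k+o[1])
print("w",ang(w,P(260,234,2.5,(210,100)),P(216,232,2.5,(210,100)),fish),"s",ang(s,P(201,134,4,(220,185)),P(216,117,4,(220,185)),proj))
hand_in()
```

```text
w 89.18818384666478 s 92.88702251730463
the job is handed in; nothing more can be done
```

I turned the dial to its anticlockwise stop, then clockwise five clicks, let go, rose clear and handed the job in at about 14 s of the 72 s allowed. No verdict was reported.

- **Stop:** before I let go at the stop, two cameras put the white line at about -150°, against the first tick at about -149°. The fingers had also slipped about 15°, as they would on a forced stop.
- **Clicks:** the gripper turned 2.098 rad from there; five clicks are 2.094 rad. In clicks 2 to 5 I felt the moment rise to 0.12–0.17 N·m on the way up, then fall to about 0 at each rest. I checked click 1 only at its end.
- **End position:** after letting go, the white line read 89° in the wrist camera and 93° in the scene camera. The sixth tick, position 5, is at 91°, and 120° clockwise of the stop reading is also about 90°.
- **Bystanders:** in the last picture the coaster and tiles look unmoved. The pen stand was outside that crop, so I did not check it again; the gripper never went near it.

The gap between the line's start reading (133°) and the tick it should have been on (about 139–142°) was about 6–9°. I put that down to pixel-reading error; it is well under half a click.

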